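# Sort the round sensor caps into their test holders

## Robot

A 6-joint arm with a two-finger parallel gripper is mounted at the origin on the work surface. World frame = base frame: x ahead of the robot, y to its left, z up, the work surface at z = 0. Lengths are in m, angles in rad, forces in N, time in s.
With the tool pointing down it reaches from about 0.425 to 0.95 m from the base axis. Payload 3.5 kg.
Tool frame: the origin (TCP) lies between the finger pads; the fingertips stand 14 mm ahead of it and the grasp point (between the pads) lies 5 mm behind it; z points along the fingers, y is the direction in which the jaws open and shut (so a half turn about z gives the same grasp; the last joint's range is limited). The gripper opens to 85 mm and grips with 20 to 120 N. Pads are 22 mm wide; open, the fingers measure 114 mm over their backs; the gripper's body (76 mm by 85 mm) begins 54 mm behind the grasp point. The pads swing forward as they close: fully open they stand 13 mm farther back than shut.
Start: joints at [-1.496, 0.286, 1.577, -0, 1.279, -0.15], TCP at [0.15, -0.658, 0.245] pointing down, gripper open.
Joint ranges: [-2.77, 2.77], [-0.9, 2.22], [0.21, 2.48], [-1.53, 4.67], [0.24, 2.81], [-2.84, 2.84]. Speed limits (rad/s): [2.79, 2.79, 3.14, 3.14, 3.14, 3.14].

## Interface

Orientations are given as a unit quaternion [x, y, z, w].
In Python, from plant import ctrl gives the robot as it stands. The module is installed in compiled form; this text tells all that it offers.
- The arm moves only by the tool servo_tool, never from a script. Its argument "increments" is text: rows parted by semicolons, each of 7 numbers parted by spaces: the turn, a rotation vector about the tool's x, y, z in rad, then the shift along the tool's x, y, z in cm, then the finger opening in cm, from 0 to 8.54. In form: ax ay az dx dy dz claw; .... A call has 1 to 10 rows; each row is the pose to reach, as a shift and turn from the pose commanded when the call began, along the tool's axes at that moment; what a row does not reach only later rows make up. A row lasts 1/12 s, in which the tool goes at most 41.7 mm and 7.16 degrees, less where a joint would pass 70% of its speed; a pose out of reach is approached as far as the arm can. A call with a gripper value outside its range is refused whole. The fingers move at their own pace and stop on an object; "grip_force" is the grip in N (left out, the last holds). Time passes only in rows, so rows that repeat a pose let the fingers close. It gives the time, the measured TCP pose, the force and the opening at its end, in the units of the state.
- ctrl.get_state(): the state, without advancing time (a new reading comes with each control period).
- ctrl.read_camera(name): name is "scene" or "top" or "wrist"; returns (picture, depth): 480x640x3 uint8, red, green, blue; 480x640 float32, m along the optical axis (not along the pixel's ray), 0 where there is no reading.
- ctrl.camera_info(name): a dict with "camera_matrix" (3x3 intrinsics, pixels), "world_to_cam" (4x4, takes a point from world to camera coordinates). Camera axes: x right, y down, z forward; pixel columns grow to the right and rows downward; lengths in m; the calibration is good to about 2 mm. A picture is of the moment at which its call begins: read the wrist's pose just before it. camera_info takes no time and is no camera call; for the wrist camera it gives the pose at the moment of the call.
- ctrl.sign_off(): hands the job in, once; it reports no verdict.
The state is a dict: "time": time; "qpos": joint angles; "dq": joint speeds; "joint_efforts": joint torques, N m; "eef_pos": TCP position; "tcp_rot": TCP orientation; "contact_force": force on the tool from outside, world axes, zero at the start; "wrist_torque": the same for the moment, N m; "opening": opening from 0.0 (shut) to 1.0 (fully open).
Only numpy, scipy, OpenCV 4.12 (cv2) and the standard library are available. Lean on these libraries where they do the work, as an engineer would, in place of code of your own. Each camera call takes 0.05 s, during which the arm holds its last target.

## Task

Put each of the three round black sensor caps into the round aluminium holder of its own size, for testing: the small cap in the small holder, the medium cap in the medium one, the large cap in the large one. Each cap must stand upright on its flange, flat on the floor of its holder. Leave the two square black boxes standing where they are.

Things in the scene. Friction and masses are not known exactly. Their poses are not given: they have to be found in the camera images.
- cap_small: The small round cap: loose black plastic sensor housing, an upright plain cylinder 28 mm in diameter with a thin foot flange 34 mm in diameter and 5 mm thick, 45 mm tall overall, 35 to 70 g, standing on the table. Origin: centre of its underside (table height at the start); z up along its axis.
- cap_medium: The medium round cap: loose black plastic sensor housing, an upright plain cylinder 40 mm in diameter with a thin foot flange 46 mm in diameter and 5 mm thick, 50 mm tall overall, 63 to 126 g, standing on the table. Origin: centre of its underside (table height at the start); z up along its axis.
- cap_large: The large round cap: loose black plastic sensor housing, an upright plain cylinder 54 mm in diameter with a thin foot flange 60 mm in diameter and 5 mm thick, 56 mm tall overall, 105 to 210 g, standing on the table. Origin: centre of its underside (table height at the start); z up along its axis.
- holder_small: The small holder: fixed shallow round aluminium dish, outside diameter 60 mm, inside diameter 54 mm, rim 10 mm above the table, inner floor 3 mm above the table with a small flat brass contact mark at its centre. Origin: centre of its underside, on the table; z up.
- holder_medium: The medium holder: fixed shallow round aluminium dish, outside diameter 76 mm, inside diameter 70 mm, rim 10 mm above the table, inner floor 3 mm above the table with a small flat brass contact mark at its centre. Origin: centre of its underside, on the table; z up.
- holder_large: The large holder: fixed shallow round aluminium dish, outside diameter 92 mm, inside diameter 86 mm, rim 10 mm above the table, inner floor 3 mm above the table with a small flat brass contact mark at its centre. Origin: centre of its underside, on the table; z up.
- box_small: The small square box: loose black plastic housing, 30 x 30 mm square with a square foot 36 mm wide and 5 mm thick, 45 mm tall; standing upright on the table, not part of the job, to be left where it is. Origin: centre of its underside; x and y along its sides, z up.
- box_large: The large square box: loose black plastic housing, 44 x 44 mm square with a square foot 50 mm wide and 5 mm thick, 52 mm tall; standing upright on the table, not part of the job, to be left where it is. Origin: centre of its underside; x and y along its sides, z up.
There are look-alikes about, which are no part of the job. What is shaped like the holder_medium but red or turquoise is not meant.

How it is judged:
By the outcome, as a careful person would: the job done as asked, in the order asked, and still so for the second after the job is handed in, with the robot touching nothing.
It also fails if it takes over 88 s, if anything falls off the work surface, if the arm or the gripper's body presses on something with over 40 N, if the wrist force passes 120 N, or if a joint passes its speed limit or range.

## Working session

There is one attempt and no reset: what is moved stays moved. The work goes in short steps, Python scripts to look and compute and a tool call to move; the robot and the scene stay as the last step left them, time stands still between calls to the robot, and variables do not carry over. Pictures are saved under pics/ and viewed, and the job is handed in when it is done.

Besides the shell and the picture viewer there is one more tool, called after "Call:" by a JSON object that holds its "method" and its "body", one argument or row to a line. servo_tool: Moves the arm, as the interface text tells. Its arguments: {"type":"object","properties":{"increments":{"type":"string"},"grip_force":{"type":"number"}},"required":["increments"]}

```bash
mkdir -p pics; ls
python3 - <<'E'
from plant import ctrl
import cv2,numpy as np
s=ctrl.get_state();print(s)
for n in("top","scene"):
    im,d=ctrl.read_camera(n);np.savez(f"pics/{n}0.npz",im=im,d=d)
    cv2.imwrite(f"pics/{n}0.png",im[:,:,::-1]);i=ctrl.camera_info(n);print(n,i)
E
```

```text
pics
{'time': 0.0, 'qpos': array([-1.49599145e+00,  2.87159267e-01,  1.57819283e+00, -2.65563021e-05,
        1.27860545e+00, -1.49946278e-01]), 'dq': array([ 4.84204795e-04, -1.53697543e-03, -1.58652003e-03,  8.53710111e-05,
       -1.58967563e-03,  8.10567718e-04]), 'joint_efforts': array([ 1.29166285e-03, -4.05978870e+01, -2.92624658e+01, -1.71259267e-04,
        5.81697706e-03, -7.80967952e-06]), 'eef_pos': array([ 0.15044349, -0.65737158,  0.24394284]), 'tcp_rot': array([ 9.93691382e-01,  1.12142943e-01,  3.17130057e-05, -1.18208862e-03]), 'contact_force': array([0.70050477, 0.03230203, 0.20994469]), 'wrist_torque': array([ 0.01363584, -0.00213094, -0.04904462]), 'opening': 1.0036352336149847}
top {'camera_matrix': array([[476.34165848,   0.        , 315.31620633],
       [  0.        , 476.34165848, 234.27208237],
       [  0.        ,   0.        ,   1.        ]]), 'world_to_cam': array([[-0.00539982, -0.99997663, -0.00419326,  0.12549175],
       [-0.98903681,  0.00595947, -0.14754887,  0.48458499],
       [ 0.14757041,  0.00335055, -0.98904588,  1.11372513],
       [ 0.        ,  0.        ,  0.        ,  1.        ]])}
scene {'camera_matrix': array([[505.03295202,   0.        , 319.57025193],
       [  0.        , 505.03295202, 244.17631499],
       [  0.        ,   0.        ,   1.        ]]), 'world_to_cam': array([[ 0.61732977,  0.78647049, -0.01918684, -0.37764129],
       [ 0.58416171, -0.47459302, -0.65841974, -0.18723044],
       [-0.52693364,  0.39525389, -0.75240634,  1.28025558],
       [ 0.        ,  0.        ,  0.        ,  1.        ]])}
```

View pics/top0.png

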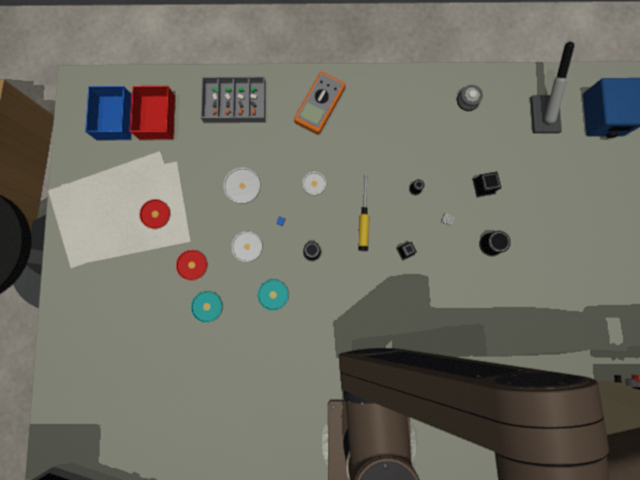

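View pics/scene0.png

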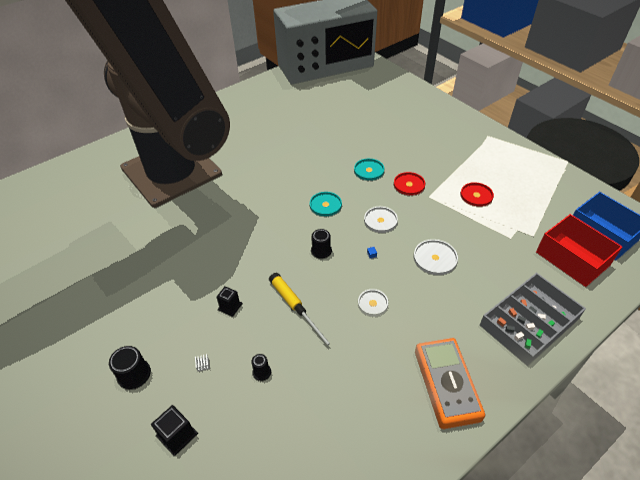

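The top view shows the white holders: large at (241,185), small at (314,183), medium at (247,246). The caps are small at (417,186), medium at (312,250) and large at (495,242). The boxes are at (406,250) and (488,183).

```bash
cat > h.py <<'E'
import cv2,numpy as np
def cloud(d,info):
    K=info["camera_matrix"];T=np.linalg.inv(info["world_to_cam"])
    v,u=np.indices(d.shape)
    p=np.stack([(u-K[0,2])/K[0,0]*d,(v-K[1,2])/K[1,1]*d,d],-1)
    return p@T[:3,:3].T+T[:3,3]
def ray(u,v,z,info):
    K=info["camera_matrix"];T=np.linalg.inv(info["world_to_cam"])
    r=T[:3,:3]@np.array([(u-K[0,2])/K[0,0],(v-K[1,2])/K[1,1],1]);o=T[:3,3]
    return (o+r*(z-o[2])/r[2])[:2]
E
python3 - <<'E'
from h import *
from plant import ctrl
pts={"top":dict(hl=(241,185),hs=(314,183),hm=(247,246)),"scene":dict(hl=(436,257),hs=(373,302),hm=(380,219))}
caps={"top":dict(cs=(417,186,.045),cm=(312,250,.05),cl=(495,242,.056),bs=(406,250,.045),bl=(488,183,.052)),
"scene":dict(cs=(261,365,.045),cm=(320,243,.05),cl=(128,367,.056),bs=(229,300,.045),bl=(174,428,.052))}
for n in pts:
    f=np.load(f"pics/{n}0.npz");im,d=f["im"],f["d"];i=ctrl.camera_info(n);W=cloud(d,i)
    hsv=cv2.cvtColor(im,cv2.COLOR_RGB2HSV)
    br=((hsv[...,0]>12)&(hsv[...,0]<28)&(hsv[...,1]>90)).astype(np.uint8)
    for k,(u,v) in pts[n].items():
        m=np.zeros_like(br);cv2.circle(m,(u,v),8,1,-1);m&=br
        M=cv2.moments(m,True); c=(M['m10']/M['m00'],M['m01']/M['m00'])
        print(n,k,M['m00'],np.round(c,1),ray(*c,.003,i).round(4))
    dark=(hsv[...,2]<75).astype(np.uint8)
    for k,(u,v,h) in caps[n].items():
        m=np.zeros_like(dark);cv2.circle(m,(u,v),32,1,-1)
        m=(m>0)&(W[...,2]>h-.006)&(W[...,2]<h+.008)
        P=W[m]
        (c,r)=cv2.minEnclosingCircle(P[:,:2].astype(np.float32))
        cc,sz,a=cv2.minAreaRect(P[:,:2].astype(np.float32))
        print(n,k,len(P),"zmed",np.median(P[:,2]).round(4),np.round(c,4),"d",round(2*r,4),"rect",np.round(cc,4),np.round(sz,4),round(a,1))
E
```

```text
top hl 20.0 [241.8 185.2] [0.6165 0.3079]
top hs 21.0 [313.9 183.2] [0.6207 0.1258]
top hm 23.0 [246.6 246.2] [0.4615 0.2933]
top cs 103 zmed 0.0454 [ 0.605  -0.1287] d 0.0284 rect [ 0.6039 -0.1289] [0.0258 0.0258] 41.7
top cm 216 zmed 0.051 [0.4461 0.1319] d 0.0396 rect [0.4457 0.1319] [0.0357 0.0383] 89.9
top cl 415 zmed 0.0567 [ 0.4625 -0.3111] d 0.055 rect [ 0.4623 -0.311 ] [0.0506 0.0529] 3.8
top bs 154 zmed 0.0455 [ 0.4463 -0.0986] d 0.0387 rect [ 0.4469 -0.0991] [0.0296 0.0298] 24.9
top bl 343 zmed 0.0526 [ 0.6099 -0.3012] d 0.0606 rect [ 0.6102 -0.3016] [0.0441 0.0461] 10.4
scene hl 31.0 [435.  256.9] [0.6188 0.3062]
scene hs 40.0 [372.5 302.5] [0.6227 0.1246]
scene hm 24.0 [380.2 219.5] [0.4645 0.2911]
scene cs 193 zmed 0.0439 [ 0.6089 -0.1307] d 0.0287 rect [ 0.6094 -0.1309] [0.0269 0.0272] 41.4
scene cm 224 zmed 0.0492 [0.4496 0.1301] d 0.0434 rect [0.4509 0.1303] [0.0377 0.0421] 34.4
scene cl 710 zmed 0.0554 [ 0.4676 -0.3131] d 0.0554 rect [ 0.4674 -0.3126] [0.0525 0.0541] 71.2
scene bs 214 zmed 0.0438 [ 0.4518 -0.1011] d 0.0405 rect [ 0.4516 -0.1011] [0.0319 0.0308] 22.5
scene bl 784 zmed 0.0514 [ 0.6159 -0.3032] d 0.059 rect [ 0.6156 -0.3033] [0.045  0.0436] 10.9
```

Call:
{"method": "servo_tool", "body": {
  "increments": "0 0 0.225 56.3 -41.2 5 8.5;0 0 0.225 56.3 -41.2 5 8.5;0 0 0.225 56.3 -41.2 5 8.5;0 0 0.225 56.3 -41.2 5 8.5;0 0 0.225 56.3 -41.2 5 8.5;0 0 0.225 56.3 -41.2 5 8.5;0 0 0.225 56.3 -41.2 5 8.5;0 0 0.225 56.3 -41.2 5 8.5;0 0 0.225 56.3 -41.2 5 8.5;0 0 0.225 56.3 -41.2 5 8.5",
  "grip_force": 30
}}

```text
time: 0.93
eef_pos: [0.4235, -0.342, 0.2151]
tcp_rot: [1.0, -0.0, -0.0, -0.0]
contact_force: [1.8, -0.2, -0.1]
opening: 0.993
```

Call:
{"method": "servo_tool", "body": {
  "increments": "0 0 0 18.4 -21.2 4.5 8.5;0 0 0 18.4 -21.2 4.5 8.5;0 0 0 18.4 -21.2 4.5 8.5;0 0 0 18.4 -21.2 4.5 8.5;0 0 0 18.4 -21.2 4.5 8.5;0 0 0 18.4 -21.2 4.5 8.5;0 0 0 18.4 -21.2 4.5 8.5;0 0 0 18.4 -21.2 4.5 8.5;0 0 0 18.4 -21.2 4.5 8.5;0 0 0 18.4 -21.2 4.5 8.5"
}}

```text
time: 1.77
eef_pos: [0.6063, -0.132, 0.17]
tcp_rot: [1.0, 0.0, -0.001, 0.0]
contact_force: [0.0, 0.1, 1.5]
opening: 0.997
```

Run:
```python
from plant import ctrl
from h import *
i=ctrl.camera_info("wrist");s=ctrl.get_state();im,d=ctrl.read_camera("wrist")
cv2.imwrite("pics/w1.png",im[:,:,::-1]);W=cloud(d,i)
print(s["eef_pos"],s["qpos"],i["world_to_cam"].round(3))
m=(d>0)&(W[...,2]>.039)&(W[...,2]<.05)&(np.hypot(W[...,0]-.607,W[...,1]+.13)<.04)
P=W[m][:,:2].astype(np.float32);print(len(P),cv2.minEnclosingCircle(P),np.median(W[m][:,2]))
```

```text
[ 0.60634508 -0.13197859  0.16999047] [-3.77457721e-01  2.39088056e-01  1.77745149e+00 -5.38347735e-04
  1.12627235e+00  1.19315794e+00] [[ 0.001 -1.    -0.    -0.134]
 [-0.957 -0.001  0.292  0.564]
 [-0.292  0.    -0.957  0.483]
 [ 0.     0.     0.     1.   ]]
1335 ((0.6074555516242981, -0.13134746253490448), 0.014071641489863396) 0.04484347068496486
```

Call:
{"method": "servo_tool", "body": {
  "increments": "0 0 0 0.1 -0.1 4 8.5;0 0 0 0.1 -0.1 8 8.5;0 0 0 0.1 -0.1 11 8.5;0 0 0 0.1 -0.1 13 8.5;0 0 0 0.1 -0.1 14.2 8.5;0 0 0 0.1 -0.1 14.2 8.5;0 0 0 0.1 -0.1 14.2 2;0 0 0 0.1 -0.1 14.2 2;0 0 0 0.1 -0.1 14.2 2;0 0 0 0.1 -0.1 14.2 2"
}}

```text
time: 2.65
eef_pos: [0.6091, -0.1316, 0.0307]
tcp_rot: [1.0, -0.0, 0.002, 0.001]
contact_force: [0.7, -0.6, -0.5]
opening: 0.449
```

View pics/w1.png

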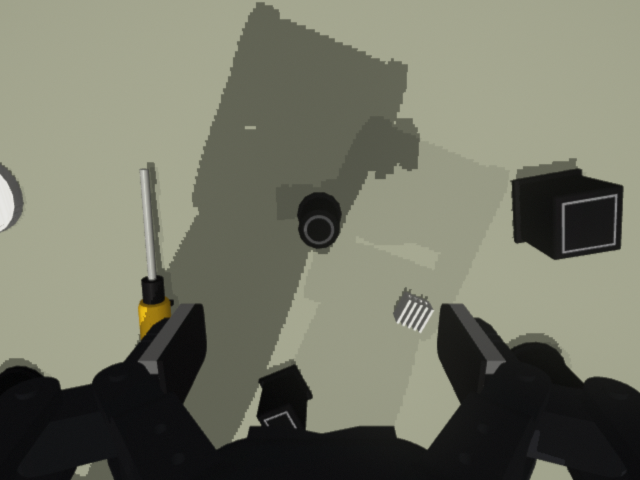

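The wrist view shows the small cap at (319,225), centred between the open pads. The screwdriver is off to the left and the large box to the right. The fingers are still closing.

Call:
{"method": "servo_tool", "body": {
  "increments": "0 0 0 0 0 0 2;0 0 0 0 0 0 2;0 0 0 0 0 0 2;0 0 0 0 0 0 2;0 0 0 0 0 0 2"
}}

```text
time: 3.07
eef_pos: [0.6089, -0.1314, 0.0303]
tcp_rot: [1.0, -0.0, 0.001, 0.0]
contact_force: [-0.1, 0.4, 5.6]
opening: 0.317
```

Call:
{"method": "servo_tool", "body": {
  "increments": "0 0 0 0 0 -4 2;0 0 0 0 0 -8 2;0 0 0 0.5 -4 -10 2;0 0 0 1.3 -8 -10 2;0 0 0 1.3 -12 -10 2;0 0 0 1.3 -16 -10 2;0 0 0 1.3 -20 -10 2;0 0 0 1.3 -23.5 -10 2;0 0 0 1.3 -25.7 -10 2;0 0 0 1.3 -25.7 -10 2"
}}

```text
time: 3.9
eef_pos: [0.6198, 0.1306, 0.128]
tcp_rot: [1.0, 0.002, -0.0, -0.001]
contact_force: [0.1, 0.3, -0.5]
opening: 0.319
```

```bash
cat > hold.py <<'E'
from plant import ctrl
from h import *
import sys
x,y,n=float(sys.argv[1]),float(sys.argv[2]),sys.argv[3]
i=ctrl.camera_info("wrist");s=ctrl.get_state();im,d=ctrl.read_camera("wrist")
cv2.imwrite(f"pics/{n}.png",im[:,:,::-1]);W=cloud(d,i)
print(s["eef_pos"],s["opening"])
hsv=cv2.cvtColor(im,cv2.COLOR_RGB2HSV)
m=(d>0)&(W[...,2]<.02)&(np.hypot(W[...,0]-x,W[...,1]-y)<.06)
b=m&(hsv[...,0]>12)&(hsv[...,0]<28)&(hsv[...,1]>90)
w=m&(hsv[...,1]<25)&(hsv[...,2]>150)
for nm,k in(("brass",b),("white",w)):
    P=W[k][:,:2].astype(np.float32)
    if len(P)>5: print(nm,len(P),P.mean(0),cv2.minEnclosingCircle(P))
E
python3 hold.py .6217 .1252 w2
```

```text
[0.61979441 0.13056917 0.12803411] 0.3190907901415569
brass 438 [0.62145346 0.12358331] ((0.6213727593421936, 0.1235964372754097), 0.00810349639505148)
white 1202 [0.621584   0.13320701] ((0.6239522695541382, 0.12656360864639282), 0.029071073979139328)
```

View pics/w2.png

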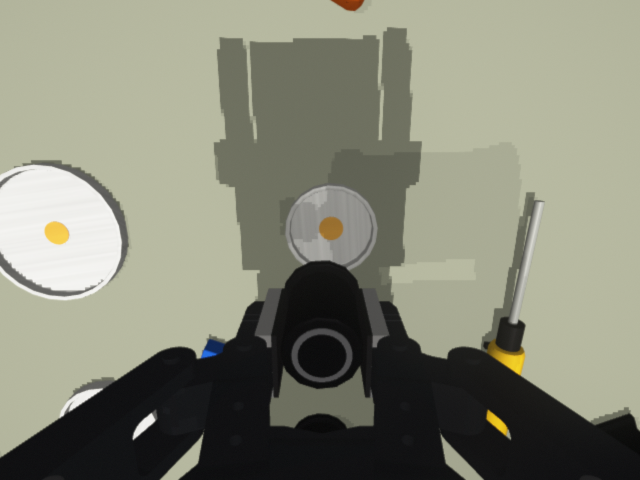

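The cap hangs upright at (322,330) in the pads. The small holder's brass mark is at (331,228).

Call:
{"method": "servo_tool", "body": {
  "increments": "0 0 0 0 0 2 2;0 0 0 0 0 4 2;0 0 0 0 0 4 2;0 0 0 0 0 4 2;0 0 0 0 0 4 2"
}}

```text
time: 4.37
eef_pos: [0.6213, 0.125, 0.0891]
tcp_rot: [1.0, -0.001, 0.0, 0.0]
contact_force: [0.6, 0.2, -1.3]
opening: 0.315
```

Call:
{"method": "servo_tool", "body": {
  "increments": "0 0 0 0.1 0.1 3 2;0 0 0 0.1 0.1 4.5 2;0 0 0 0.1 0.1 5.2 2;0 0 0 0.1 0.1 5.5 2;0 0 0 0.1 0.1 5.5 2;0 0 0 0.1 0.1 5.5 2;0 0 0 0.1 0.1 5.5 2"
}}

```text
time: 4.95
eef_pos: [0.6224, 0.125, 0.0342]
tcp_rot: [1.0, -0.0, 0.001, -0.0]
contact_force: [-0.0, 0.7, -0.9]
opening: 0.319
```

Not touching yet. I'll lower 0.3 mm more, open slowly, then rise.

Call:
{"method": "servo_tool", "body": {
  "increments": "0 0 0 0 0 0.04 2;0 0 0 0 0 0.04 2;0 0 0 0 0 0.04 3.2;0 0 0 0 0 0.04 4;0 0 0 0 0 0.04 5;0 0 0 0 0 0.04 6;0 0 0 0 0 0.04 6;0 0 0 0 0 -2 6;0 0 0 0 0 -5 6;0 0 0 0 0 -8 8.5"
}}

```text
time: 5.78
eef_pos: [0.6207, 0.1249, 0.113]
tcp_rot: [1.0, -0.0, -0.002, 0.0]
contact_force: [0.6, 0.8, 0.2]
opening: 0.829
```

```bash
cat > chk.py <<'E'
from plant import ctrl
from h import *
import sys
x,y,h,n=float(sys.argv[1]),float(sys.argv[2]),float(sys.argv[3]),sys.argv[4]
cam=sys.argv[5] if len(sys.argv)>5 else "wrist"
i=ctrl.camera_info(cam);s=ctrl.get_state();im,d=ctrl.read_camera(cam)
cv2.imwrite(f"pics/{n}.png",im[:,:,::-1]);W=cloud(d,i)
print(s["time"],s["eef_pos"],s["opening"])
m=(d>0)&(W[...,2]>h-.006)&(W[...,2]<h+.006)&(np.hypot(W[...,0]-x,W[...,1]-y)<.045)
P=W[m][:,:2].astype(np.float32)
if len(P)>5: print(len(P),cv2.minEnclosingCircle(P),"z",np.percentile(W[m][:,2],[5,50,95]))
E
python3 chk.py .6217 .1245 .048 w3
```

```text
5.7833 [0.62066825 0.12494015 0.11295468] 0.8294443428458272
2148 ((0.6204410791397095, 0.12392207980155945), 0.014109311625361443) z [0.04572684 0.04781132 0.04907917]
```

View pics/w3.png

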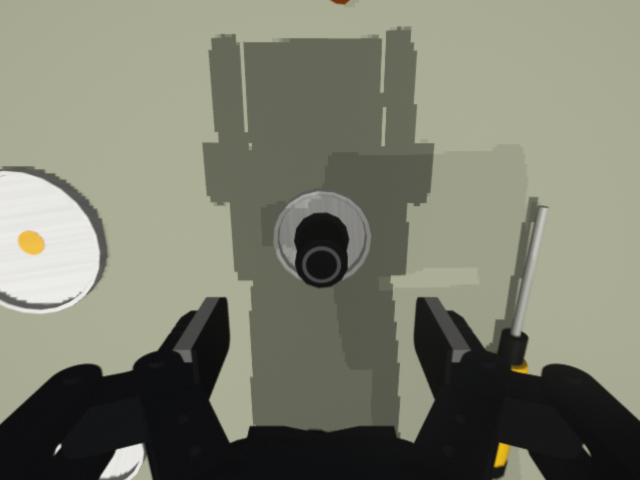

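The small cap stands centred in its holder, with its top at 48 mm. Next is the medium cap.

Call:
{"method": "servo_tool", "body": {
  "increments": "0 0 0 -3 0 -3 8.5;0 0 0 -7 -0.3 -5 8.5;0 0 0 -11 -0.6 -5 8.5;0 0 0 -14.5 -0.6 -5 8.5;0 0 0 -17.2 -0.6 -5 8.5;0 0 0 -17.2 -0.6 -5 8.5;0 0 0 -17.2 -0.6 -5 8.5;0 0 0 -17.2 -0.6 -5 8.5;0 0 0 -17.2 -0.6 -5 8.5"
}}

```text
time: 6.58
eef_pos: [0.4513, 0.1309, 0.1642]
tcp_rot: [1.0, -0.0, 0.001, -0.0]
contact_force: [-0.9, 0.3, 0.4]
opening: 0.996
```

```bash
python3 chk.py .448 .131 .050 w4
```

```text
6.5833 [0.45134095 0.13093841 0.16418765] 0.9964432730261202
2905 ((0.4486193060874939, 0.13000555336475372), 0.020152240991592407) z [0.04827734 0.04999693 0.05128515]
```

View pics/w4.png

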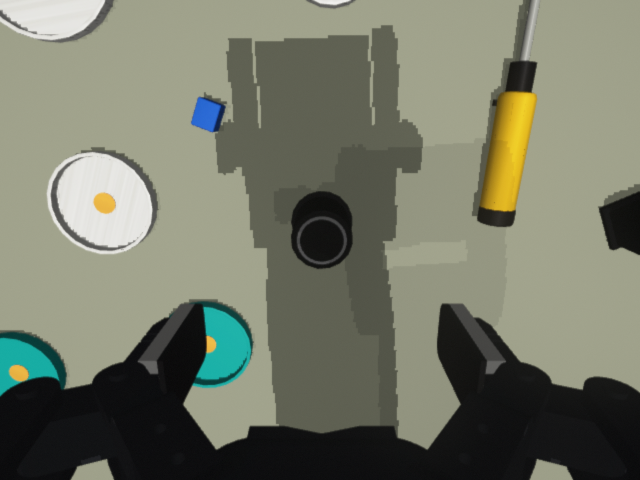

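The medium cap is at (322,235), centred, with nothing nearby.

Call:
{"method": "servo_tool", "body": {
  "increments": "0 0 0 -0.2 0.1 4 8.5;0 0 0 -0.2 0.1 8 8.5;0 0 0 -0.2 0.1 11 8.5;0 0 0 -0.2 0.1 12.7 8.5;0 0 0 -0.2 0.1 13.4 8.5;0 0 0 -0.2 0.1 13.4 8.5;0 0 0 -0.2 0.1 13.4 8.5"
}}

```text
time: 7.22
eef_pos: [0.449, 0.13, 0.03]
tcp_rot: [1.0, -0.0, 0.0, -0.0]
contact_force: [-0.0, -0.0, -0.1]
opening: 0.994
```

Call:
{"method": "servo_tool", "body": {
  "increments": "0 0 0 0 0 0 3;0 0 0 0 0 0 3;0 0 0 0 0 0 3;0 0 0 0 0 0 3;0 0 0 0 0 0 3;0 0 0 0 0 0 3;0 0 0 0 0 0 3;0 0 0 0 0 0 3",
  "grip_force": 35
}}

```text
time: 7.88
eef_pos: [0.4488, 0.1301, 0.0308]
tcp_rot: [1.0, -0.0, 0.001, -0.0]
contact_force: [-1.6, 1.0, 6.8]
opening: 0.455
```

Call:
{"method": "servo_tool", "body": {
  "increments": "0 0 0 0 0 -3 3;0 0 0 0 0 -6 3;0 0 0 0.5 -3 -8 3;0 0 0 1.4 -7 -8 3;0 0 0 1.4 -11 -8 3;0 0 0 1.4 -14 -8 3;0 0 0 1.4 -16.2 -8 3;0 0 0 1.4 -16.2 -8 3;0 0 0 1.4 -16.2 -8 3;0 0 0 1.4 -16.2 -8 3"
}}

```text
time: 8.72
eef_pos: [0.4613, 0.2914, 0.1089]
tcp_rot: [1.0, 0.0, -0.001, 0.0]
contact_force: [-0.2, -0.9, -1.7]
opening: 0.455
```

```bash
python3 hold.py .463 .292 w5
```

```text
[0.46129344 0.29140301 0.10893532] 0.45534806508448183
brass 410 [0.46398285 0.29078424] ((0.46260589361190796, 0.2908065915107727), 0.008121146820485592)
white 1688 [0.47735202 0.30860403] ((0.4668576717376709, 0.2999216616153717), 0.0382305309176445)
```

View pics/w5.png

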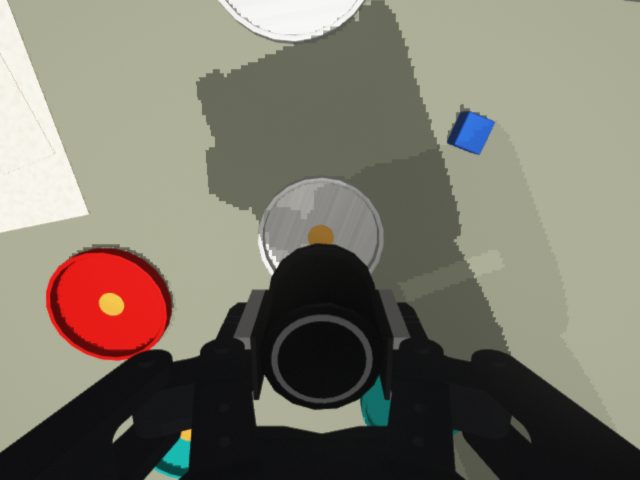

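The medium cap is held upright. The medium holder's brass mark is at (320,236), almost directly below it.

Call:
{"method": "servo_tool", "body": {
  "increments": "0 0 0 0.1 0 3 3;0 0 0 0.1 0 5.5 3;0 0 0 0.1 0 6.8 3;0 0 0 0.1 0 7.3 3;0 0 0 0.1 0 7.5 3;0 0 0 0.1 0 7.5 3;0 0 0 0.1 0 7.5 3;0 0 0 0.1 0 7.5 3"
}}

```text
time: 9.43
eef_pos: [0.4637, 0.2922, 0.0356]
tcp_rot: [1.0, -0.0, 0.001, -0.0]
contact_force: [-0.6, 0.3, -1.0]
opening: 0.457
```

Down another 1.5 mm, then open. The open fingers clear the neighbouring red and turquoise dishes in height.

Call:
{"method": "servo_tool", "body": {
  "increments": "0 0 0 0 0 0.15 3;0 0 0 0 0 0.15 3;0 0 0 0 0 0.15 4.4;0 0 0 0 0 0.15 5.2;0 0 0 0 0 0.15 6.2;0 0 0 0 0 0.15 7;0 0 0 0 0 0.15 7;0 0 0 0 0 -3 7;0 0 0 0 0 -7 7;0 0 0 0 0 -11 8.5"
}}

```text
time: 10.27
eef_pos: [0.4616, 0.2915, 0.1443]
tcp_rot: [1.0, -0.0, -0.002, 0.001]
contact_force: [1.3, 1.0, 0.4]
opening: 0.936
```

```bash
python3 chk.py .463 .2915 .053 w6
```

```text
10.2667 [0.461614   0.29151457 0.14428725] 0.9361191387099678
3504 ((0.46346771717071533, 0.2912251353263855), 0.020056787878274918) z [0.05131144 0.0530072  0.05421122]
```

View pics/w6.png

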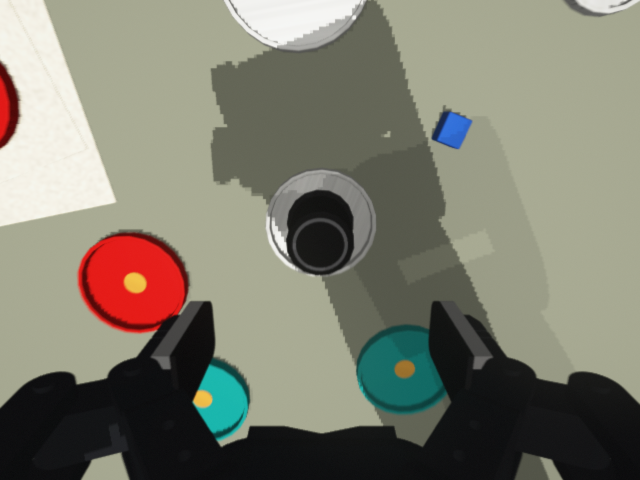

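The medium cap stands centred in the medium holder at (320,235), with its top at 53 mm. Next is the large cap.

Call:
{"method": "servo_tool", "body": {
  "increments": "0 0 0 2 4 -2 8.5;0 0 0 4 8 -2 8.5;0 0 0 5 12 -2 8.5;0 0 0 5 16 -2 8.5;0 0 0 5 20 -2 8.5;0 0 0 5 24 -2 8.5;0 0 0 5 28 -2 8.5;0 0 0 5 32 -2 8.5;0 0 0 5 36 -2 8.5;0 0 0 5 40 -2 8.5"
}}

```text
time: 11.15
eef_pos: [0.5124, -0.1101, 0.1646]
tcp_rot: [1.0, -0.0, 0.0, 0.0]
contact_force: [0.8, -0.2, 0.5]
opening: 0.994
```

Call:
{"method": "servo_tool", "body": {
  "increments": "0 0 0 -1 4 0 8.5;0 0 0 -2 8 0 8.5;0 0 0 -3 12 0 8.5;0 0 0 -4 16 0 8.5;0 0 0 -4.7 19 0 8.5;0 0 0 -4.7 20.3 0 8.5;0 0 0 -4.7 20.3 0 8.5;0 0 0 -4.7 20.3 0 8.5;0 0 0 -4.7 20.3 0 8.5"
}}

```text
time: 11.9
eef_pos: [0.4659, -0.3096, 0.1641]
tcp_rot: [1.0, 0.0, -0.0, -0.001]
contact_force: [1.1, 0.1, 0.4]
opening: 0.998
```

```bash
python3 chk.py .465 -.312 .056 w7
```

```text
11.9 [ 0.46593612 -0.30955507  0.16410793] 0.9979379671550699
5543 ((0.46538835763931274, -0.31391897797584534), 0.027051016688346863) z [0.05454076 0.05610739 0.05735505]
```

View pics/w7.png

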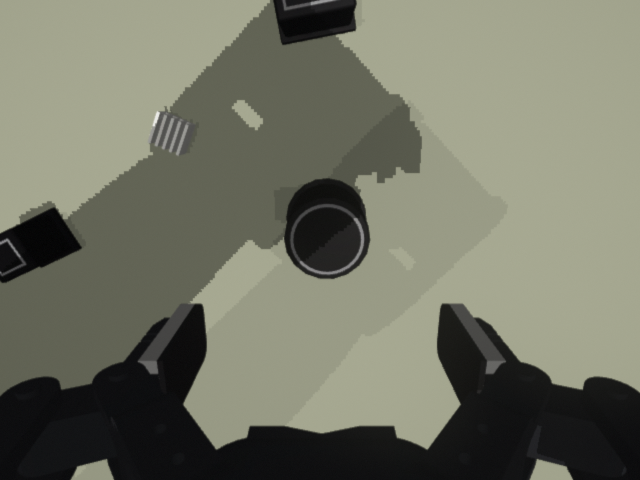

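The large cap is at (327,238). I'll descend partway and read the settled pose before going lower.

Call:
{"method": "servo_tool", "body": {
  "increments": "0 0 0 0 0.3 3 8.5;0 0 0 0 0.3 6 8.5;0 0 0 0 0.3 6.5 8.5;0 0 0 0 0.3 6.5 8.5;0 0 0 0 0.3 6.5 8.5"
}}

```text
time: 12.37
eef_pos: [0.4663, -0.3132, 0.1001]
tcp_rot: [1.0, 0.001, 0.0, -0.0]
contact_force: [-0.5, -1.3, 0.2]
opening: 0.997
```

Call:
{"method": "servo_tool", "body": {
  "increments": "0 0 0 -0.1 0 3.5 8.5;0 0 0 -0.1 0 6 8.5;0 0 0 -0.1 0 6.8 8.5;0 0 0 -0.1 0 6.8 8.5;0 0 0 -0.1 0 6.8 8.5"
}}

```text
time: 12.78
eef_pos: [0.4657, -0.3146, 0.0331]
tcp_rot: [1.0, 0.0, 0.001, 0.001]
contact_force: [0.1, -0.2, 0.7]
opening: 0.994
```

Call:
{"method": "servo_tool", "body": {
  "increments": "0 0 0 0 0 0 4.4;0 0 0 0 0 0 4.4;0 0 0 0 0 0 4.4;0 0 0 0 0 0 4.4;0 0 0 0 0 0 4.4;0 0 0 0 0 0 4.4;0 0 0 0 0 0 4.4;0 0 0 0 0 0 4.4",
  "grip_force": 45
}}

```text
time: 13.45
eef_pos: [0.466, -0.3151, 0.0337]
tcp_rot: [1.0, -0.0, 0.001, 0.001]
contact_force: [-0.1, 1.1, 7.4]
opening: 0.622
```

Call:
{"method": "servo_tool", "body": {
  "increments": "0 0 0 0 0 -3 4.4;0 0 0 0 0 -7 4.4;0 0 0 0 0 -11 4.4;0 0 0 1 -3 -12 4.4;0 0 0 2 -7 -12 4.4;0 0 0 3 -11 -12 4.4;0 0 0 4 -15 -12 4.4;0 0 0 5 -19 -12 4.4;0 0 0 6 -23 -12 4.4;0 0 0 7 -27 -12 4.4"
}}

```text
time: 14.28
eef_pos: [0.5346, -0.042, 0.1516]
tcp_rot: [1.0, -0.0, 0.0, 0.0]
contact_force: [-0.1, -0.1, -0.6]
opening: 0.623
```

Call:
{"method": "servo_tool", "body": {
  "increments": "0 0 0 1 -4 0 4.4;0 0 0 2 -8 0 4.4;0 0 0 3 -12 0 4.4;0 0 0 4 -16 0 4.4;0 0 0 5 -20 0 4.4;0 0 0 6 -24 0 4.4;0 0 0 7 -28 0 4.4;0 0 0 7.7 -31 0 4.4;0 0 0 8.2 -34 0 4.4;0 0 0 8.2 -35 0 4.4"
}}

```text
time: 15.12
eef_pos: [0.6167, 0.3099, 0.1512]
tcp_rot: [1.0, 0.001, 0.0, -0.001]
contact_force: [0.1, 0.1, -1.5]
opening: 0.624
```

Call:
{"method": "servo_tool", "body": {
  "increments": "0 0 0 0 0 1 4.4;0 0 0 0 0 2 4.4;0 0 0 0 0 3 4.4;0 0 0 0 0 3 4.4;0 0 0 0 0 3 4.4"
}}

```text
time: 15.53
eef_pos: [0.6159, 0.3041, 0.1194]
tcp_rot: [1.0, -0.001, -0.002, 0.001]
contact_force: [-0.2, 0.4, -1.0]
opening: 0.62
```

```bash
python3 hold.py .6177 .307 w8
```

```text
[0.61587585 0.30405208 0.11938917] 0.6201445485789975
brass 108 [0.6226245 0.3061584] ((0.6210180521011353, 0.30588972568511963), 0.0068138292990624905)
white 3560 [0.63650274 0.32744852] ((0.623851478099823, 0.31564170122146606), 0.04591180011630058)
```

View pics/w8.png

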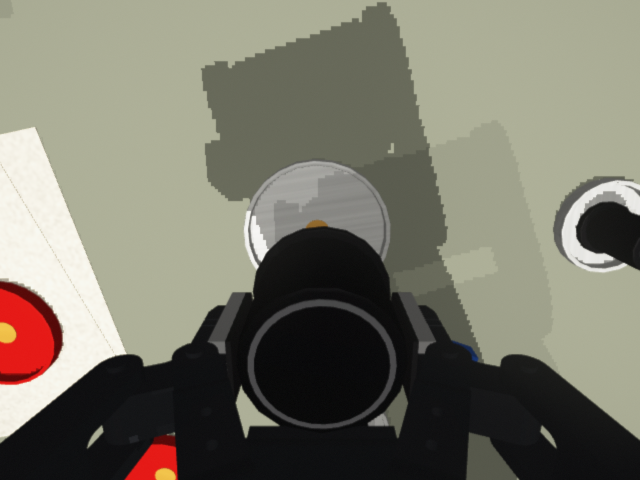

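The large cap hangs upright over the large holder, with the brass mark at (317,224). The small cap is in its dish at (605,230).

Call:
{"method": "servo_tool", "body": {
  "increments": "0 0 0 0.1 -0.1 3 4.4;0 0 0 0.1 -0.1 6 4.4;0 0 0 0.1 -0.1 7.5 4.4;0 0 0 0.1 -0.1 8 4.4;0 0 0 0.1 -0.1 8.1 4.4;0 0 0 0.1 -0.1 8.1 4.4;0 0 0 0.1 -0.1 8.1 4.4"
}}

```text
time: 16.17
eef_pos: [0.6194, 0.3074, 0.0428]
tcp_rot: [1.0, -0.0, 0.002, -0.001]
contact_force: [-0.0, -1.0, -1.0]
opening: 0.623
```

Call:
{"method": "servo_tool", "body": {
  "increments": "0 0 0 0 0 0 4.4;0 0 0 0 0 0 4.4;0 0 0 0 0 0 4.4"
}}

```text
time: 16.42
eef_pos: [0.6185, 0.3073, 0.0418]
tcp_rot: [1.0, -0.0, 0.001, -0.0]
contact_force: [0.4, 0.8, -1.1]
opening: 0.623
```

Call:
{"method": "servo_tool", "body": {
  "increments": "0 0 0 0 0 0.2 4.4;0 0 0 0 0 0.4 4.4;0 0 0 0 0 0.45 4.4;0 0 0 0 0 0.45 4.4;0 0 0 0 0 0.45 4.4"
}}

```text
time: 16.83
eef_pos: [0.6181, 0.3072, 0.0368]
tcp_rot: [1.0, -0.0, 0.0, -0.0]
contact_force: [-2.4, -0.6, 4.0]
opening: 0.624
```

It has touched the floor lightly (4 N). Opening.

Call:
{"method": "servo_tool", "body": {
  "increments": "0 0 0 0 0 0 5.8;0 0 0 0 0 0 6.6;0 0 0 0 0 0 7.4;0 0 0 0 0 0 8.2;0 0 0 0 0 0 8.2;0 0 0 0 0 0 8.2;0 0 0 0 0 -3 8.2;0 0 0 0 0 -7 8.2;0 0 0 0 0 -11 8.2;0 0 0 0 0 -13 8.2"
}}

```text
time: 17.67
eef_pos: [0.6201, 0.3078, 0.1722]
tcp_rot: [1.0, -0.0, 0.004, -0.001]
contact_force: [1.3, 0.2, 2.2]
opening: 0.959
```

```bash
python3 chk.py .618 .307 .059 w9
```

```text
17.6667 [0.62007285 0.30775018 0.17221319] 0.9593302194313145
5312 ((0.6176153421401978, 0.3058558702468872), 0.027143284678459167) z [0.05751744 0.05911183 0.06030051]
```

View pics/w9.png

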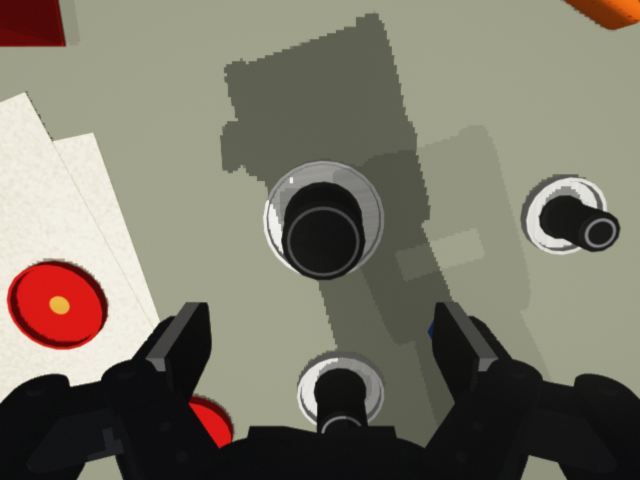

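The wrist view shows all three caps upright in their dishes. I'll make a last check with the scene camera, including the boxes.

```bash
for a in ".621 .124 .048 s1" ".463 .291 .053 s2" ".618 .306 .059 s3" ".449 -.1 .045 s4" ".613 -.302 .052 s5"; do python3 chk.py $a scene; done
```

```text
17.7167 [0.62183594 0.30840009 0.17624002] 0.9568951555670628
149 ((0.621808648109436, 0.12458426505327225), 0.015598833560943604) z [0.04365254 0.04709897 0.04959558]
17.7667 [0.62114488 0.30814748 0.17335649] 0.9626539144099462
196 ((0.46635138988494873, 0.29089656472206116), 0.021351831033825874) z [0.04912329 0.05199128 0.05472844]
17.8167 [0.61941916 0.30753677 0.16957904] 0.9598017267196362
442 ((0.6198334693908691, 0.3059403896331787), 0.02835649624466896) z [0.05511951 0.05822797 0.06078437]
17.8667 [0.61797839 0.30704224 0.1666092 ] 0.9605319248687044
216 ((0.4523305594921112, -0.10155943036079407), 0.020047778263688087) z [0.04081415 0.0439037  0.04654463]
17.9167 [0.6170619  0.30669165 0.16463507] 0.9571448260156993
785 ((0.6153550148010254, -0.30331921577453613), 0.030108194798231125) z [0.04859966 0.05134298 0.05392438]
```

View pics/s5.png

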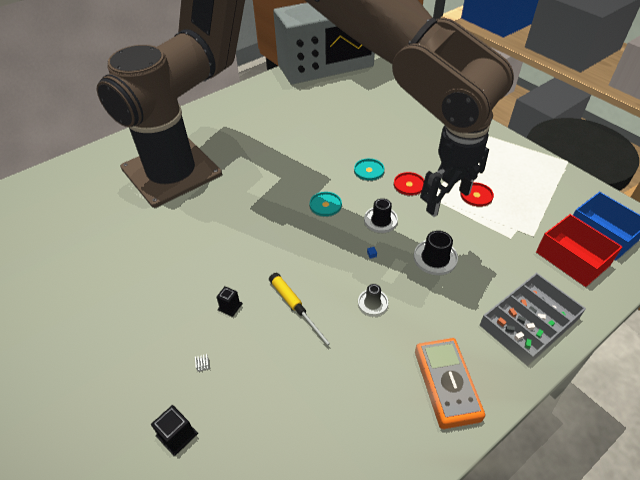

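The scene view shows the caps at (374,295), (381,213) and (437,248), each upright in its own dish. The boxes at (229,300) and (174,428) have not moved, and the gripper is clear. Handing in.

```bash
python3 -c "
from plant import ctrl
print(ctrl.sign_off())"
```

```text
the job is handed in; nothing more can be done
None
```

I put the three caps into the holders of their own size, in the order small, medium, large, and handed the job in at about 18 s of robot time.

- **Caps:** the wrist camera showed each cap upright and within about 2 mm of its holder's centre. The tops stood at 48, 53 and 59 mm, which is each cap's height plus the 3 mm holder floor, so they sit flat on the floor. A last look with the scene camera agreed to about 3 mm in position and 1 mm in height, which fits the stated 2 mm calibration.
- **Boxes:** both square boxes read within about 1 mm of their starting positions, so neither was moved.
- **Arm:** the highest tool force reported at the end of any move was under 8 N, and the gripper ended open about 0.16 m above the table, touching nothing.

No check failed.

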